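Hold a bayonet cap at the vent position of a test pot

ROBOT

A 6-joint arm with a two-finger parallel gripper is mounted at the origin on a cart in front of the work surface, level with it; the furniture and walls round the work are solid. World frame = base frame: x ahead of the robot, y to its left, z up, the work surface at z = 0. Lengths are in mm, angles in degrees, forces in N, time in s.
With the tool pointing down it reaches from about 350 to 850 mm from the base axis. Payload 8.1 kg.
Tool frame: the origin (TCP) lies at the very end of the fingers, on their centre line; the grasp point (between the pads) lies 19 mm behind it; z points along the fingers, y is the line along which they close (so a half turn about z gives the same grasp; the last joint's range is limited). The gripper opens to 85 mm and grips with 20 to 120 N. Pads are 22 mm wide; open, the fingers measure 114 mm over their backs; the gripper's body (76 mm by 85 mm) begins 54 mm behind the grasp point. The pads swing forward as they close: fully open they stand 13 mm farther back than shut.
Start: joints at [63.69, 7.471, 85.268, -0, 87.261, -4.893], TCP at [219.072, 558.581, 198.192] pointing down, gripper open.
Joint ranges: [-169.43, 169.43], [-51.17, 129.36], [1.28, 143.12], [-76.62, 256.62], [0, 156.53], [-152.29, 152.29]. Speed limits (degrees/s): [136.94, 136.94, 159.86, 180, 180, 180].

INTERFACE

Orientations are given as [roll, pitch, yaw] about the fixed x, y, z axes, in that order (R = Rz(yaw) Ry(pitch) Rx(roll)).
In Python, from bench import sense, eyes, job, models gives the robot as it stands. The module is installed in compiled form; this text tells all that it offers.
- The arm moves only by the tool apply_moves, never from a script. Its argument "rows" is a list of rows, each a list of 6 numbers: the shift along the tool's x, y, z in mm, then the turn, a rotation vector about the tool's x, y, z in rad. In form: [[dx, dy, dz, rx, ry, rz], ...]. A call has exactly 5 rows; each row shifts and turns the commanded pose from where the row before left it, along the tool's axes as they then stand; what a row does not reach is not made up. A row lasts 1/8 s, in which the tool goes at most 62.5 mm and 10.7 degrees, less where a joint would pass 70% of its speed; a pose out of reach is approached as far as the arm can. A call is refused whole if a number of a shift passes 62.5 or a number of a turn 0.188, either way. A call with a gripper value outside its range is refused whole. "fingers" is the finger opening in mm, from 0 to 85.4, set as the call begins (left out, the last holds). The fingers move at their own pace and stop on an object; "grip_force" is the grip in N (left out, the last holds). Time passes only in rows, so rows that do not move let the fingers close, or fill a call up. It gives the time, the measured TCP pose, the force, the opening and the grip force at its end, in the units of the state.
- sense(): the state, without advancing time (a new reading comes with each control period).
- eyes.snapshot(name): name is "scene" or "top" or "wrist"; returns (picture, depth): 420x560x3 uint8, red, green, blue; 420x560 float32, mm along the optical axis (not along the pixel's ray), 0 where there is no reading.
- eyes.get_calibration(name): a dict with "intrinsics" (3x3 intrinsics, pixels), "R" (3x3) and "t" (3): a world point X has camera coordinates R X + t; the wrist camera has in their place "mount" (4x4, takes a point from camera to tool coordinates, whose origin is the TCP and whose axes are the flange's). Camera axes: x right, y down, z forward; pixel columns grow to the right and rows downward; lengths in mm; the calibration is good to about 2 mm. A picture is of the moment at which its call begins: read the wrist's pose just before it. get_calibration takes no time and is no camera call.
- job.hand_in(): hands the job in; it is judged then, once.
Trained networks look in the newest picture that a camera, given by its name, has taken for a name from the list of things; names that differ only in an ending like _2 or _b are one class to them, and where a whole thing is asked for, a point or a joint stands for the part that bears it (a point fixed in the world has none). Each returns a list of dicts, best first, with "confidence" (0 to 1); they miss things now and then, are a little off and sometimes report something else, mostly with a low value. They report only what shows in the picture. A call takes as long as a camera call.
- models.boxes_of(name, camera): "xyz" ([x, y, z] in mm, in world coordinates, good to about 4 mm: the middle of the surface that is visible of it).
- models.cut_out(name, camera): "pixels" (420x560 bool, what is visible of it).
- models.place_of(name, camera): "xyz" ([x, y, z] in mm, in world coordinates, good to about 4 mm: a listed point, or the origin of a listed thing).
The state is a dict: "time": time; "joint_pos": joint angles; "qd": joint speeds; "joint_efforts": joint torques, N m; "tool_pos": TCP position; "tcp_rot": TCP orientation; "ft_force": force on the tool from outside, world axes, zero at the start; "wrist_torque": the same for the moment, N m; "finger_gap": finger opening in mm; "grip_force": force on a finger pad.
Only numpy, scipy, OpenCV 4.12 (cv2) and the standard library are available. Lean on these libraries where they do the work, as an engineer would, in place of code of your own. Each camera call takes 0.05 s, during which the arm holds its last target. There are 200 camera calls.

TASK

Pick up the loose bayonet cap by its wing grip, put it into the mouth of the fixed test pot with its two lugs through the two slots until its disc rests on the rim, then turn it clockwise (seen from above) to the vent position, halfway to the lock, where the wing grip points at the two small studs on the rim. Stop before it clicks into the lock, and keep holding it there: a spring turns it back, so finish still gripping the cap, at rest. Leave the other fittings where they are.

Things in the scene. Friction and masses are not known exactly. Their poses are not given: they have to be found in the camera images.
- cap: Loose steel bayonet cap, 0.15 to 0.31 kg, standing upright: 48 mm neck, 68 mm disc (18 to 24 mm above the underside), wing grip on top. Origin at the centre of its underside, z up, x along the wing grip and the two lugs; it works the same after a half turn about z. Seated in the pot its origin is 52 mm above the pot's.
- cap_grip (a point): Point on the cap's axis, 50 mm above its underside, where to pinch the wing grip. The wing is 60 mm long (along cap x), 14 mm thick (y, pinch it across this) and stands from the disc's top at 24 mm up to 65 mm above the underside. Behind and to the left of the cap stands a drawer cabinet, 205 mm high, one top drawer open: come down from above it.
- cap_lug (a point): Tip of one lug: on the cap's +x, 33 mm from the axis, 5.5 mm above the underside. An equal lug is on -x. Lugs are 10 mm wide, 7 mm high, on the 18 mm high neck with chamfered foot.
- test_pot: Aluminium pot fixed to the bench, 88 mm across, 70 mm high, foot 116 mm across; brass connection on its -x side to 70 mm from the axis, below 45 mm height. Origin at the centre of its underside, z up, x along the two entry slots. The cap enters with its x along the pot's x (either way round) and then turns clockwise only, its lugs caught under the lip.
- pot_mouth (a point): Centre of the pot's mouth at rim height, 70 mm above its underside. Bore 52 mm across in a 6 mm thick lip; two slots along pot +x and -x, 15 mm wide, reaching 35.5 mm from the axis. The bench vise that stands between the cap and the pot is 132 mm high: carry the cap over it.
- vent_stud (a point): One of the two equal small round studs on the rim (6 mm across, 3.5 mm high), 39.5 mm from the pot's axis, 45 degrees clockwise from the slots; the other is opposite. At the vent position the wing grip points at them. Spring balls (bosses on the pot's side at 74 degrees) resist from about 56 degrees on; the cap clicks into the lock at about 90.
- return_ring (a joint): Turn of the spring-loaded ring inside the pot, rad, clockwise positive; 0 at rest with no cap turned. The cap's lugs push it: it starts to move after the cap has turned about 0.1 rad and then follows the cap; about 0.7 with the cap at the vent position, about 1.5 in the lock. The spring turns the cap back towards the slots with 0.06 N m at rest rising by 0.1 N m per rad.
- union_a: rust-brown pipe union standing on end, 47x54x47 mm; bystander, leave alone. Origin at the centre of its underside.
- cap_galv: plain dark domed pipe cap, 73 mm across, 38 mm high, no grip and no lugs; bystander, leave alone. Origin at the centre of its underside.
- seal_tape: roll of thread seal tape lying flat, 49 mm across, 14 mm high; bystander, leave alone. Origin at the centre of its underside.
- reducer_a: dark bell reducer standing, 54 mm across, 38 mm high; bystander, leave alone. Origin at the centre of its underside.

How it is judged (in metres and radians):
On the way:
1. the cap is let into the pot's mouth through the slots, its disc down on the rim, not yet turned (z of cap in the frame of test_pot between 0.049 and 0.0555 m and horizontal distance between cap and test_pot below 0.005 m and angle between cap's own z axis and vertical below 0.09 rad and angle between the x axis of cap and the x axis of test_pot, either way round below 0.3 rad), for 0.1 s.
At the end, for the whole second after the job is handed in: The cap sits in the pot's mouth (origin 49 to 55.5 mm above the pot's, within 5 mm of its axis, upright within 5 degrees), turned 45 +- 9 degrees clockwise from the slots with the return ring pushed along (0.4 to 0.95 rad), at rest (under 0.4 rad/s), and the fingers still grip it (over 2 N) (z of cap in the frame of test_pot between 0.049 and 0.0555 m and horizontal distance between cap and test_pot below 0.005 m and angle between cap's own z axis and vertical below 0.09 rad and angle between the x axis of cap and the x axis of test_pot, either way round between 0.625 and 0.945 rad and value of joint return_ring between 0.4 and 0.95 rad and contact force between the fingers and cap above 2 N and angular speed of cap below 0.4 rad/s); the arm keeps its last pose, push and grip.
It fails at once if the cap is turned into the spring balls, towards the lock click (return ring beyond 1.05 rad, the cap some 63 degrees round) (value of joint return_ring above 1.05 rad).
It fails at once if union_a is pushed more than 25 mm (distance of union_a from where it was at the start of the episode above 0.025 m).
It fails at once if cap_galv is pushed more than 25 mm (distance of cap_galv from where it was at the start of the episode above 0.025 m).
It fails at once if seal_tape is pushed more than 25 mm (distance of seal_tape from where it was at the start of the episode above 0.025 m).
It fails at once if reducer_a is pushed more than 25 mm (distance of reducer_a from where it was at the start of the episode above 0.025 m).
It also fails if it takes over 46 s, if anything falls off the work surface, if the arm or the gripper's body presses on something with over 40 N, if the wrist force passes 120 N, or if a joint passes its speed limit or range.

## Working session

There is one attempt and no reset: what is moved stays moved. The work goes in short steps, Python scripts to look and compute and a tool call to move; the robot and the scene stay as the last step left them, time stands still between calls to the robot, and variables do not carry over. Pictures are saved under pics/ and viewed, at most 10 in all, crops included, and the job is handed in when it is done.

Besides the shell and the picture viewer there is one more tool, called after "Emit:" as name(argument=value, ...) on one line, values as JSON. apply_moves: Moves the arm, as the interface text tells. Its arguments: {"type":"object","properties":{"rows":{"type":"array"},"fingers":{"type":"number"},"grip_force":{"type":"number"}},"required":["rows"]}

```bash
mkdir -p pics
cat > h.py <<'E'
import numpy as np, cv2
from bench import sense, eyes, job, models
from scipy.spatial.transform import Rotation as Ro
def pose():
    s=sense(); return np.array(s["tool_pos"]), Ro.from_euler('xyz',s["tcp_rot"],degrees=True).as_matrix()
def cloud(name):
    p,R=pose(); im,d=eyes.snapshot(name); c=eyes.get_calibration(name); K=np.array(c["intrinsics"])
    v,u=np.mgrid[:420,:560]; X=np.stack([(u-K[0,2])/K[0,0]*d,(v-K[1,2])/K[1,1]*d,d],-1)
    if name=="wrist":
        M=np.array(c["mount"]); X=X@M[:3,:3].T+M[:3,3]; X=X@R.T+p
    else: X=(X-np.array(c["t"]))@np.array(c["R"])
    X[d==0]=np.nan
    return im,X
def save(im,n): cv2.imwrite(f"pics/{n}.png",im[...,::-1])
E
python3 - <<'E'
from h import *
s=sense(); print(s)
for c in("scene","top"):
    im,X=cloud(c); save(im,c+"0")
    for n in("cap","cap_grip","cap_lug","test_pot","pot_mouth","vent_stud"):
        print(c,n,[(np.round(r["xyz"]),round(r["confidence"],2)) for r in models.place_of(n,c)[:3]])
a=cv2.imread("pics/scene0.png");b=cv2.imread("pics/top0.png")
cv2.imwrite("pics/both.png",cv2.resize(np.vstack([a,b]),(800,600)) if 0 else cv2.resize(np.hstack([a,b]),(800,300)))
E
```

```text
{'time': 0.0, 'joint_pos': array([ 6.36896239e+01,  7.51665655e+00,  8.53310947e+01, -2.59933998e-03,
        8.72624378e+01, -4.89351857e+00]), 'qd': array([-0.01712118,  0.08672877, -0.01519692, -0.02503333,  0.00802699,
       -0.04861054]), 'joint_efforts': array([ 3.70067301e-04, -5.69380903e+01, -5.00552952e+01, -3.35176810e-04,
        1.46002381e-02,  7.05171004e-06]), 'tool_pos': array([218.80795224, 557.996517  , 197.11096953]), 'tcp_rot': array([-1.79889991e+02, -6.81291244e-03,  1.58583263e+02]), 'ft_force': array([ 0.25093216, -0.98943045,  0.04918479]), 'wrist_torque': array([ 0.01306524, -0.02267742,  0.00811321]), 'grip_force': 0.0, 'finger_gap': 85.54636210318047}
scene cap [(array([450.,  50.,  -5.]), 0.69)]
scene cap_grip [(array([450.,  55.,  50.]), 0.87)]
scene cap_lug [(array([470.,  28.,   5.]), 0.88), (array([ 455., -366.,   74.]), 0.53), (array([448.,  54.,  52.]), 0.22)]
scene test_pot [(array([ 436., -328.,   -2.]), 0.75)]
scene pot_mouth [(array([ 442., -332.,   73.]), 0.93)]
scene vent_stud [(array([ 452., -364.,   74.]), 0.62)]
top cap [(array([450.,  54.,  -0.]), 0.62), (array([406., 245.,  -6.]), 0.19)]
top cap_grip [(array([451.,  51.,  49.]), 0.76)]
top cap_lug [(array([470.,  26.,   6.]), 0.8)]
top test_pot [(array([ 438., -329.,    2.]), 0.85), (array([ 570., -544.,   -2.]), 0.25)]
top pot_mouth [(array([ 433., -334.,   66.]), 0.56)]
top vent_stud [(array([ 451., -365.,   74.]), 0.7)]
```

View pics/top0.png

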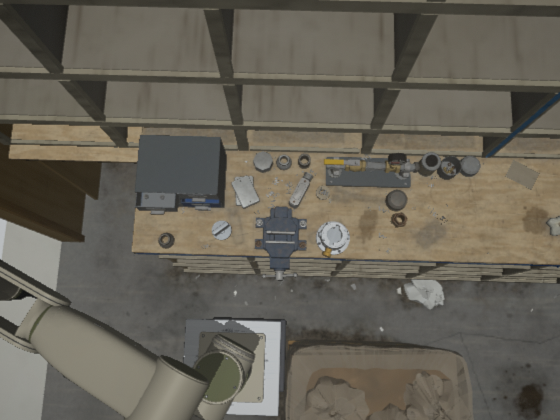

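View pics/scene0.png

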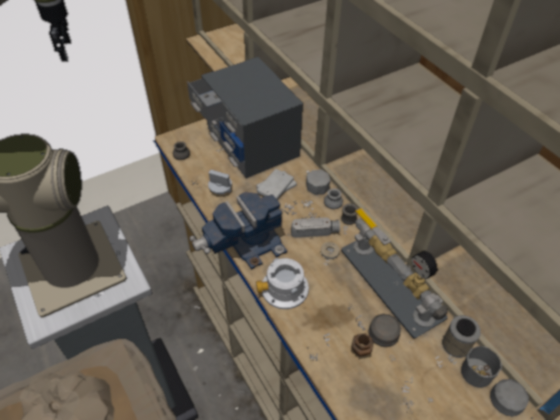

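The top picture shows the cap at about (222,230), the pot at (333,237) with its brass connection towards (327,253), and the vise between them. The cap is near (450,53) with its wing at about -52°. The pot is near (438,-330) with its x axis at about -21°.

Emit:
apply_moves(rows=[[-40,-38.5,-24,0,0,0],[-40,-38.5,-24,0,0,0],[-40,-38.5,-24,0,0,0],[-40,-38.5,-24,0,0,0],[-40,-38.5,-24,0,0,0]], fingers=85)

```text
time: 1.32
tool_pos: [335.4, 304.7, 319.2]
tcp_rot: [180.0, 0.0, 158.6]
ft_force: [0.4, -0.2, -0.1]
finger_gap: 84.8
grip_force: 0.0
```

Emit:
apply_moves(rows=[[-40,-38.5,0,0,0,0],[-40,-38.5,0,0,0,0],[-40,-38.5,0,0,0,0],[-40,-38.5,0,0,0,0],[-40,-38.5,0,0,0,0]])

```text
time: 1.95
tool_pos: [451.4, 52.3, 318.5]
tcp_rot: [180.0, 0.1, 158.6]
ft_force: [0.2, 1.2, -0.2]
finger_gap: 85.3
grip_force: 0.0
```

Emit:
apply_moves(rows=[[0,0,0,0,0,0.105],[0,0,0,0,0,0.105],[0,0,0,0,0,0.105],[0,0,0,0,0,0.105],[0,0,0,0,0,0.105]])

```text
time: 2.58
tool_pos: [450.9, 54.1, 318.3]
tcp_rot: [180.0, 0.0, 128.3]
ft_force: [-0.3, -0.7, -0.5]
finger_gap: 84.9
grip_force: 0.0
```

```bash
cat > capm.py <<'E'
from h import *
import sys
im,X=cloud("wrist"); save(im,sys.argv[1]); s=sense(); print(s["time"],s["tool_pos"],s["tcp_rot"])
for n in("cap_grip","cap_lug","cap"):
    print(n,[(np.round(r["xyz"],1),round(r["confidence"],2)) for r in models.place_of(n,"wrist")[:2]])
m=(abs(X[...,2]-65)<6)&(np.hypot(X[...,0]-450,X[...,1]-53)<50)
P=X[m][:,:2].astype(np.float32); print(len(P),np.nanmedian(X[m][:,2]))
if len(P)>20: print(cv2.minAreaRect(P)); w,V=np.linalg.eigh(np.cov(P.T)); print(P.mean(0),np.degrees(np.arctan2(V[1,1],V[0,1])))
E
python3 capm.py w1
```

```text
2.625 [450.86958247  54.07898476 318.32890387] [1.79986697e+02 9.25130867e-03 1.28009650e+02]
cap_grip [(array([447.4,  54. ,  51.8]), 0.75)]
cap_lug []
cap [(array([4.478e+02, 5.280e+01, 3.000e-01]), 0.77), (array([409.1, 241.6,  -4.4]), 0.66)]
535 64.35651528052796
((450.22314453125, 53.42530059814453), (13.264505386352539, 59.220333099365234), 38.49692153930664)
[449.85278  54.59859] 128.69059312969256
```

View pics/w1.png

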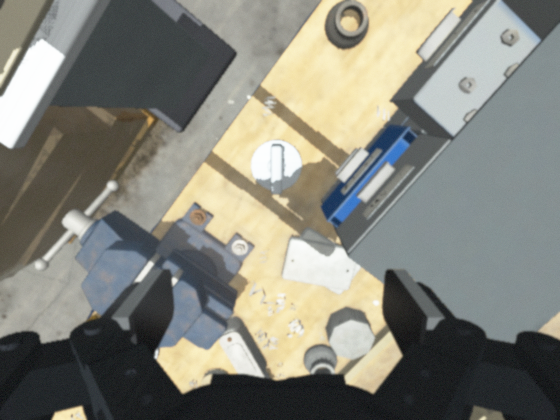

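The wrist picture shows the cap's wing at (278,165), lined up with the fingers, and a blue drawer at about (370,175). I'll check the clearance to that drawer and pre-shape the fingers.

Run:
```python
from h import *
im,X=cloud("wrist"); p,R=pose()
Q=(X-np.array([450.2,53.7,0]))
t=np.radians(128.5); x=Q[...,0]*np.cos(t)+Q[...,1]*np.sin(t); y=Q[...,0]*np.sin(t)-Q[...,1]*np.cos(t); z=X[...,2]
for lo,hi in((30,60),(60,100),(100,250)):
    for n,c in(("near",(abs(x)<55)&(abs(y)<90)&(np.hypot(x,y)>38)),):
        m=c&(z>lo)&(z<hi); 
        if m.any(): print(lo,hi,m.sum(),"x",np.percentile(x[m],[1,99]),"y",np.percentile(y[m],[1,50,99]),abs(y[m]).min())
# vise & pot heights
m=(z>110)&(z<300)&(X[...,1]<20)&(X[...,1]>-300);print(X[m].min(0),X[m].max(0))
```

```text
60 100 694 x [-54.16184745  21.70139159] y [54.45316505 78.99822242 89.7444663 ] 53.606412278049525
100 250 2763 x [-54.29881634   2.3704815 ] y [55.82594604 77.91887979 89.79126704] 53.69386337663715
[ 292.02955199 -205.31404459  110.04430118] [828.94730787  19.99995767 226.89981464]
```

Emit:
apply_moves(rows=[[0,-0.8,20,0,0,0],[0,0,45,0,0,0],[0,0,50,0,0,0],[0,0,50,0,0,0],[0,0,50,0,0,0]], fingers=38)

```text
time: 3.45
tool_pos: [450.2, 53.6, 101.8]
tcp_rot: [180.0, 0.0, 128.6]
ft_force: [1.1, 0.1, 0.2]
finger_gap: 38.0
grip_force: 0.0
```

Emit:
apply_moves(rows=[[0,0,20,0,0,0],[0,0,20,0,0,0],[0,0,16,0,0,0],[0,0,12,0,0,0],[0,0,3,0,0,0]])

```text
time: 4.08
tool_pos: [449.8, 53.6, 31.6]
tcp_rot: [-180.0, -0.0, 128.5]
ft_force: [0.0, 0.5, 0.8]
finger_gap: 38.1
grip_force: 0.0
```

Emit:
apply_moves(rows=[[0,0,0,0,0,0],[0,0,0,0,0,0],[0,0,0,0,0,0],[0,0,0,0,0,0],[0,0,0,0,0,0]], fingers=0, grip_force=50)

```text
time: 4.7
tool_pos: [450.3, 53.6, 32.3]
tcp_rot: [180.0, 0.0, 128.5]
ft_force: [-0.1, 0.0, -0.6]
finger_gap: 0.4
grip_force: 0.0
```

The fingers closed to 0.4 mm, so they missed the wing. I'll look from here.

Run:
```python
from h import *
print(sense()); im,X=cloud("wrist"); save(im,"w2"); a,_=cloud("scene"); 
print([(np.round(r["xyz"]),r["confidence"]) for r in models.place_of("cap","scene")])
save(np.hstack([im,cv2.resize(a[120:260,150:330],(540,420))])[:, :, :],"w2"); b=cv2.imread("pics/w2.png"); cv2.imwrite("pics/w2.png",cv2.resize(b,(800,306)))
```

```text
{'time': 4.7, 'joint_pos': array([ 3.06017281e-01, -6.98301336e+00,  1.17797943e+02,  2.72844951e-04,
        6.91710282e+01, -3.81948611e+01]), 'qd': array([-0.12368702, -0.04368267,  0.09170372,  0.07029146,  0.13289148,
       -0.0323927 ]), 'joint_efforts': array([-9.08038910e-04, -3.87932932e+01, -4.51799369e+01, -3.90367632e-04,
       -1.94821121e-03, -2.93347566e-04]), 'tool_pos': array([450.33597295,  53.6077727 ,  32.33156691]), 'tcp_rot': array([1.79988807e+02, 8.48224808e-03, 1.28500781e+02]), 'ft_force': array([-0.14815722,  0.02811774, -0.56077416]), 'wrist_torque': array([0.08822268, 0.02630484, 0.00175978]), 'grip_force': 0.0, 'finger_gap': 0.42660415917538796}
[(array([450.,  51.,  -5.]), 0.96)]
```

View pics/w2.png

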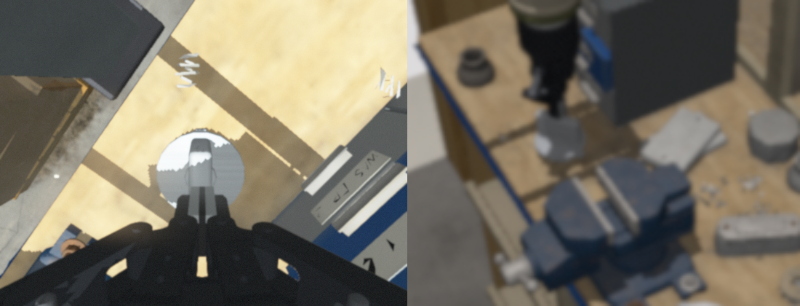

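Run:
```python
from h import *
for c in("wrist","scene","top"):
    im,X=cloud(c)
    near=np.hypot(X[...,0]-450,X[...,1]-53)<75
    for lo,hi in((20,28),(60,68),(68,80)):
        m=near&(X[...,2]>lo)&(X[...,2]<hi)
        if m.sum()>15:
            P=X[m].astype(np.float32); print(c,lo,m.sum(),P.mean(0).round(1),cv2.minAreaRect(np.ascontiguousarray(P[:,:2])))
p,R=pose(); im,X=cloud("wrist")
# dark finger pixels near the tip, in tool coords
T=(X-p)@R
for v in range(180,330,10):
    print(v,T[v,272:290:4].round(0).tolist(), X[v,276].round(0))
print(eyes.get_calibration("wrist")["mount"])
```

```text
wrist 20 6706 [445.9  58.9  23.7] ((447.555419921875, 56.87004852294922), (67.33390045166016, 59.74981689453125), 41.36474609375)
wrist 60 1590 [437.8  69.3  64.1] ((439.8656311035156, 66.91543579101562), (13.991828918457031, 27.659500122070312), 37.71843338012695)
wrist 68 945 [469.5  64.2  75.3] ((478.0284729003906, 68.44959259033203), (84.23563385009766, 32.28549575805664), 1.4800760746002197)
scene 20 162 [443.   38.7  23.8] ((447.2281494140625, 39.26408386230469), (48.23255157470703, 64.85208892822266), 70.64776611328125)
scene 60 66 [451.4  49.   63.3] ((471.7148742675781, 45.931396484375), (47.339637756347656, 95.4040298461914), 74.08272552490234)
scene 68 40 [472.7  49.7  74.7] ((483.0603942871094, 50.25630187988281), (86.08232879638672, 37.94685363769531), 16.544694900512695)
180 [[32.0, -2.0, 23.0], [32.0, 0.0, 24.0], [32.0, 3.0, 24.0], [32.0, 5.0, 25.0], [30.0, 8.0, 33.0]] [431.  79.   8.]
190 [[30.0, -2.0, 6.0], [30.0, 1.0, 5.0], [30.0, 3.0, 4.0], [30.0, 5.0, 6.0], [29.0, 7.0, 9.0]] [432.  77.  27.]
200 [[30.0, -1.0, -17.0], [30.0, 1.0, -17.0], [30.0, 2.0, -17.0], [30.0, 
[... 1083 characters left out ...]
.0, 2.0, -66.0], [11.0, 3.0, -66.0], [11.0, 5.0, -67.0]] [444.  63.  99.]
300 [[9.0, -1.0, -70.0], [9.0, 1.0, -71.0], [9.0, 2.0, -70.0], [9.0, 3.0, -70.0], [12.0, 5.0, -74.0]] [445.  61. 103.]
310 [[7.0, -1.0, -73.0], [6.0, 1.0, -70.0], [6.0, 2.0, -71.0], [10.0, 3.0, -78.0], [12.0, 4.0, -81.0]] [447.  58. 103.]
320 [[7.0, -0.0, -78.0], [2.0, 1.0, -70.0], [1.0, 2.0, -70.0], [8.0, 3.0, -80.0], [11.0, 4.0, -85.0]] [450.  55. 102.]
[[ 5.65732684e-04 -9.61949060e-01 -2.73228269e-01  6.92067190e+01]
 [ 9.99999712e-01  4.05910234e-04  6.41469326e-04  1.22120964e+00]
 [-5.06154665e-04 -2.73228553e-01  9.61949012e-01 -1.75334352e+02]
 [ 0.00000000e+00  0.00000000e+00  0.00000000e+00  1.00000000e+00]]
```

Run:
```python
from h import *
im,X=cloud("wrist"); save(cv2.resize(im[160:400,180:380],(660,600*1)),"w3")
p,R=pose();T=(X-p)@R
for v in (270,285,300,320): print(v,[(u,*T[v,u].round(0)) for u in range(235,325,6)])
```

```text
270 [(235, np.float64(-17.0), np.float64(-23.0), np.float64(8.0)), (241, np.float64(-17.0), np.float64(-19.0), np.float64(9.0)), (247, np.float64(7.0), np.float64(-11.0), np.float64(-42.0)), (253, np.float64(7.0), np.float64(-9.0), np.float64(-43.0)), (259, np.float64(7.0), np.float64(-6.0), np.float64(-42.0)), (265, np.float64(11.0), np.float64(-4.0), np.float64(-50.0)), (271, np.float64(11.0), np.float64(-1.0), np.float64(-51.0)), (277, np.float64(11.0), np.float64(1.0), np.float64(-51.0)), (283, np.float64(11.0), np.float64(3.0), np.float64(-51.0)), (289, np.float64(11.0), np.float64(6.0), np.float64(-51.0)), (295, np.float64(7.0), np.float64(8.0), np.float64(-42.0)), (301, np.float64(7.0), np.float64(11.0), np.float64(-42.0)), (307, np.float64(8.0), np.float64(13.0), np.float64(-43.0)), (313, np.float64(-16.0), np.float64(21.0), np.float64(8.0)), (319, np.float64(-17.0), np.float64(25.0), np.float64(8.0))]
285 [(235, np.float64(-39.0), np.float64(-26.0), np.float64(32.0)), (241, np.float64(-26.0), np.float64(-20.0), np.float64(8.0)), (247, np.float64(6.0), np.float64(-10.0), np.f
[... 1906 characters left out ...]
64(-6.0), np.float64(-87.0)), (259, np.float64(13.0), np.float64(-4.0), np.float64(-87.0)), (265, np.float64(12.0), np.float64(-2.0), np.float64(-86.0)), (271, np.float64(nan), np.float64(nan), np.float64(nan)), (277, np.float64(2.0), np.float64(1.0), np.float64(-70.0)), (283, np.float64(7.0), np.float64(3.0), np.float64(-78.0)), (289, np.float64(12.0), np.float64(5.0), np.float64(-87.0)), (295, np.float64(11.0), np.float64(6.0), np.float64(-85.0)), (301, np.float64(12.0), np.float64(8.0), np.float64(-86.0)), (307, np.float64(12.0), np.float64(10.0), np.float64(-87.0)), (313, np.float64(12.0), np.float64(11.0), np.float64(-87.0)), (319, np.float64(12.0), np.float64(13.0), np.float64(-86.0))]
```

View pics/w3.png

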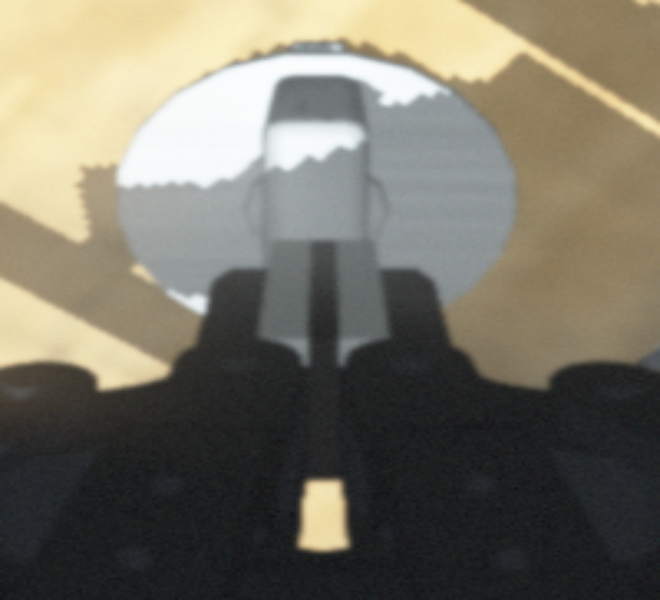

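The fingers are closed just above the wing: the pads show from about 74 mm upward, and the wing top is at 65 mm. So the fingertips are higher than the nominal TCP. I'll lift clear and measure the real tip position, closed and then open.

Emit:
apply_moves(rows=[[0,0,-20,0,0,0],[0,0,-20,0,0,0],[0,0,-20,0,0,0],[0,0,-20,0,0,0],[0,0,0,0,0,0]])

```text
time: 5.72
tool_pos: [451.7, 53.6, 113.8]
tcp_rot: [179.8, 0.1, 128.5]
ft_force: [0.3, -0.2, -0.9]
finger_gap: -0.0
grip_force: 0.0
```

```bash
cat > tip.py <<'E'
from h import *
im,X=cloud("wrist"); p,R=pose();T=(X-p)@R
s=sense();print(s["time"],p,s["finger_gap"])
m=(X[...,2]>80)&(abs(T[...,1])<60)&(abs(T[...,0])<25)
for lo in range(-90,10,5):
    k=m&(T[...,2]>lo)&(T[...,2]<=lo+5)
    if k.any(): print(lo,k.sum(),"x",T[k][:,0].min().round(),T[k][:,0].max().round(),"y",T[k][:,1].min().round(),T[k][:,1].max().round())
E
python3 tip.py
```

```text
5.775 [450.80679078  53.61447571 112.51689791] 0.35083419079017725
-90 3524 x -10.0 14.0 y -37.0 40.0
-85 2267 x -12.0 14.0 y -32.0 36.0
-80 908 x -13.0 14.0 y -29.0 31.0
-75 850 x -12.0 12.0 y -15.0 19.0
-70 279 x 3.0 11.0 y -11.0 15.0
-65 447 x 6.0 11.0 y -12.0 15.0
-60 432 x 6.0 11.0 y -12.0 16.0
-55 406 x 5.0 11.0 y -12.0 15.0
-50 349 x 5.0 11.0 y -12.0 15.0
-45 287 x 6.0 11.0 y -11.0 15.0
-40 67 x 6.0 11.0 y -10.0 13.0
```

Emit:
apply_moves(rows=[[0,0,0,0,0,0],[0,0,0,0,0,0],[0,0,0,0,0,0],[0,0,0,0,0,0],[0,0,0,0,0,0]], fingers=38)

```text
time: 6.4
tool_pos: [450.2, 53.6, 112.1]
tcp_rot: [-180.0, -0.0, 128.5]
ft_force: [0.6, -0.6, -0.3]
finger_gap: 38.4
grip_force: 0.0
```

```bash
python3 tip.py; python3 capm.py w4
```

```text
6.45 [450.25355362  53.60545512 112.18022557] 37.51039004037789
-90 5481 x -13.0 14.0 y -52.0 55.0
-85 1860 x -13.0 14.0 y -50.0 52.0
-80 941 x -3.0 14.0 y -46.0 49.0
-75 1177 x -11.0 13.0 y -36.0 40.0
-70 574 x -11.0 12.0 y -25.0 27.0
-65 663 x -12.0 12.0 y -31.0 34.0
-60 625 x -11.0 12.0 y -31.0 34.0
-55 574 x -11.0 12.0 y -31.0 34.0
-50 512 x -11.0 12.0 y -31.0 34.0
-45 421 x -11.0 12.0 y -31.0 33.0
-40 224 x -11.0 12.0 y -27.0 27.0
-35 20 x -5.0 9.0 y -18.0 21.0
6.5 [450.26987382  53.60219945 112.20028232] [1.79998322e+02 2.62556952e-03 1.28502962e+02]
cap_grip [(array([447.9,  54.3,  51. ]), 0.67)]
cap_lug [(array([471.3,  26.9,   3.7]), 0.75)]
cap [(array([449.8,  53.9,   1.7]), 0.9), (array([470.3,  28. ,   5.8]), 0.68)]
1802 64.40146599605778
((450.0401306152344, 54.083595275878906), (13.743433952331543, 59.66240310668945), 38.86854934692383)
[449.07983   55.395367] 128.43164778434374
```

View pics/w4.png

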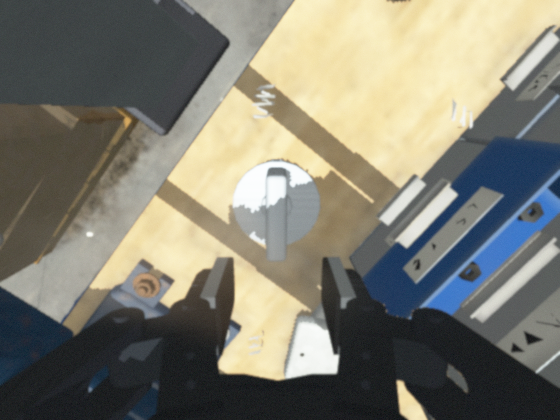

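Measured tips are about 38 mm behind the reported TCP, so I need to go about 38 mm lower. First I'll check the clearance between the knuckles and the drawer.

Emit:
apply_moves(rows=[[0,0,0,0,0,0],[0,0,0,0,0,0],[0,0,0,0,0,0],[0,0,0,0,0,0],[0,0,0,0,0,0]], fingers=27)

```text
time: 7.28
tool_pos: [450.2, 53.6, 112.2]
tcp_rot: [-180.0, 0.0, 128.5]
ft_force: [0.5, -0.4, -0.6]
finger_gap: 26.7
grip_force: 0.0
```

```bash
python3 - <<'E'
from h import *
p,R=pose(); t,_=p,0
for c in("top","scene","wrist"):
    im,X=cloud(c);T=(X-p)@R
    for xl,xh in((-50,-25),(-25,0),(0,25),(25,45)):
        m=(T[...,0]>xl)&(T[...,0]<xh)&(T[...,1]>40)&(T[...,1]<120)&(X[...,2]>60)&(X[...,2]<210)
        if c=="wrist": m&=(T[...,2]>-35)
        if m.sum()>3: print(c,xl,xh,m.sum(),np.percentile(T[m][:,1],[2,10,50]).round(),np.percentile(X[m][:,2],[2,50,98]).round())
E
python3 tip.py
```

```text
scene -50 -25 318 [53. 56. 73.] [ 74. 168. 208.]
scene -25 0 274 [44. 72. 89.] [ 74. 156. 207.]
scene 0 25 158 [ 78.  87. 101.] [ 84. 125. 205.]
scene 25 45 20 [104. 110. 113.] [ 73.  90. 115.]
wrist -50 -25 1948 [54. 56. 63.] [ 73.  94. 139.]
wrist -25 0 4027 [68. 70. 78.] [ 75. 115. 144.]
wrist 0 25 5092 [75. 85. 96.] [ 87. 111. 141.]
wrist 25 45 3212 [ 93. 108. 113.] [ 73. 110. 134.]
7.475 [450.24925203  53.59299928 112.19324888] 26.719887754083057
-90 6228 x -13.0 14.0 y -49.0 51.0
-85 1934 x -12.0 14.0 y -45.0 48.0
-80 1339 x -8.0 14.0 y -42.0 45.0
-75 975 x -11.0 13.0 y -32.0 35.0
-70 604 x -12.0 12.0 y -19.0 21.0
-65 581 x -12.0 12.0 y -26.0 28.0
-60 574 x -11.0 12.0 y -26.0 28.0
-55 504 x -11.0 12.0 y -26.0 29.0
-50 478 x -11.0 12.0 y -26.0 28.0
-45 404 x -11.0 12.0 y -26.0 28.0
-40 211 x -11.0 12.0 y -24.0 25.0
-35 37 x -10.0 9.0 y -12.0 15.0
```

Emit:
apply_moves(rows=[[0,0,20,0,0,0],[0,0,20,0,0,0],[0,0,20,0,0,0],[0,0,20,0,0,0],[0,0,10,0,0,0]])

```text
time: 8.1
tool_pos: [449.4, 53.6, 21.0]
tcp_rot: [-179.9, -0.1, 128.5]
ft_force: [0.4, -0.1, -0.4]
finger_gap: 27.0
grip_force: 0.0
```

Emit:
apply_moves(rows=[[0,0,8,0,0,0],[0,0,8,0,0,0],[0,0,7,0,0,0],[0,0,4,0,0,0],[0,0,0,0,0,0]])

```text
time: 8.72
tool_pos: [450.0, 53.6, -5.0]
tcp_rot: [-180.0, -0.0, 128.5]
ft_force: [0.3, -0.3, 0.3]
finger_gap: 27.0
grip_force: 0.0
```

Emit:
apply_moves(rows=[[0,0,0,0,0,0],[0,0,0,0,0,0],[0,0,0,0,0,0],[0,0,0,0,0,0],[0,0,0,0,0,0]], fingers=0, grip_force=60)

```text
time: 9.35
tool_pos: [450.4, 53.6, -4.7]
tcp_rot: [180.0, 0.0, 128.5]
ft_force: [-0.4, -0.4, 0.4]
finger_gap: 13.6
grip_force: 60.4
```

Gripped at 13.6 mm. I'll lift, carry it over the vise, and line it up with the pot.

Emit:
apply_moves(rows=[[0,0,-20,0,0,0],[0,0,-40,0,0,0],[0,0,-50,0,0,0],[0,0,-55,0,0,0],[0,0,-45,0,0,0]])

```text
time: 9.98
tool_pos: [450.4, 53.6, 207.4]
tcp_rot: [179.9, 0.0, 128.5]
ft_force: [1.5, 0.3, -1.9]
finger_gap: 13.2
grip_force: 60.2
```

Emit:
apply_moves(rows=[[-20,-14,0,0,0,0],[-44,-31,0,0,0,0],[-50,-36,0,0,0,0],[-50,-36,0,0,0,0],[-50,-36,0,0,0,0]])

```text
time: 10.6
tool_pos: [463.5, -211.0, 205.1]
tcp_rot: [180.0, 0.0, 128.5]
ft_force: [2.3, 0.4, -2.2]
finger_gap: 13.1
grip_force: 60.2
```

Emit:
apply_moves(rows=[[-30,-20,0,0,0,0],[-9,-7,0,0,0,-0.133],[0,0,0,0,0,-0.133],[0,0,0,0,0,-0.133],[0,0,0,0,0,-0.133]])

```text
time: 11.22
tool_pos: [466.6, -256.4, 204.7]
tcp_rot: [180.0, -0.0, 159.2]
ft_force: [-0.2, -0.1, -1.7]
finger_gap: 13.5
grip_force: 60.2
```

```bash
cat > pot.py <<'E'
from h import *
import sys
s=sense(); print(s["time"],s["tool_pos"],s["tcp_rot"],s["finger_gap"],s["grip_force"])
im,X=cloud("wrist"); save(im,sys.argv[1]); np.savez("/tmp/pot.npz",im=im,X=X)
for n in("pot_mouth","vent_stud","test_pot"):
    print(n,[(np.round(r["xyz"],1),round(r["confidence"],2)) for r in models.place_of(n,"wrist")[:3]])
m=(abs(X[...,2]-70)<3)&(np.hypot(X[...,0]-438,X[...,1]+330)<52)
P=X[m]; print(m.sum(),np.median(P[:,2]))
c,r=cv2.minEnclosingCircle(P[:,:2].astype(np.float32)); print(c,r)
# rim: occupancy per angle at r<35 gives slots
c=np.array(c); Q=P[:,:2]-c; a=np.degrees(np.arctan2(Q[:,1],Q[:,0])); rr=np.hypot(*Q.T)
for k in range(-180,180,10):
    s_=(a>=k)&(a<k+10); print(k, s_.sum(), np.percentile(rr[s_],3).round(1) if s_.sum()>3 else None,end=' | ')
E
python3 pot.py w5
```

```text
11.225 [ 466.64043871 -256.40225089  204.69222229] [ 1.79987107e+02 -4.71240562e-02  1.59222849e+02] 13.494283296304628 60.23404598236084
pot_mouth [(array([ 436.9, -329.6,   67.7]), 0.61), (array([ 464.3, -254.5,  259.7]), 0.19)]
vent_stud [(array([ 452.1, -360.7,   71.9]), 0.88), (array([ 504.1, -552.7,    0. ]), 0.21)]
test_pot [(array([ 436.3, -327.2,   -1. ]), 0.62)]
4312 69.63582598847675
(437.4769287109375, -325.38446044921875) 46.430912017822266
-180 143 27.1 | -170 143 27.5 | -160 149 27.6 | -150 149 28.1 | -140 143 28.4 | -130 145 28.8 | -120 137 29.2 | -110 145 29.4 | -100 142 29.2 | -90 137 29.2 | -80 129 29.0 | -70 118 28.9 | -60 132 28.5 | -50 127 28.2 | -40 81 31.8 | -30 66 36.5 | -20 71 29.3 | -10 118 26.4 | 0 113 25.9 | 10 90 25.4 | 20 87 25.1 | 30 97 24.9 | 40 117 24.6 | 50 120 24.2 | 60 126 24.5 | 70 122 23.7 | 80 130 23.7 | 90 132 23.8 | 100 129 24.0 | 110 115 23.7 | 120 130 24.5 | 130 141 24.5 | 140 140 25.2 | 150 86 30.2 | 160 77 34.7 | 170 85 33.0 |
```

View pics/w5.png

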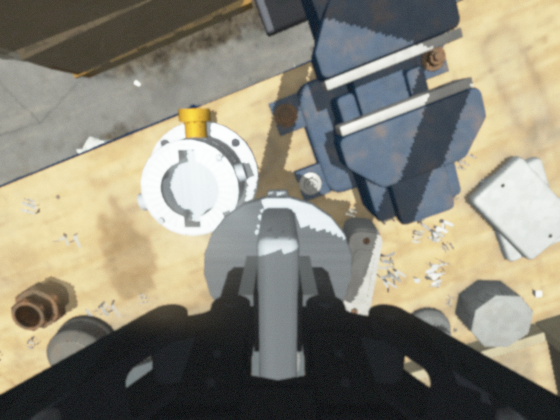

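The wrist picture shows the pot mouth at (200,190) with its slots at (185,158) and (213,213), and the held cap at (278,250). Next I'll fit the mouth template and the held cap's offset from the tool.

```bash
cat > fit.py <<'E'
from h import *
from scipy.optimize import minimize
d=np.load("/tmp/pot.npz"); X=d["X"]; p,R=pose()
near=np.hypot(X[...,0]-438,X[...,1]+329)<42
rim=near&(abs(X[...,2]-70)<4); 
P=X[near][:,:2]; L=rim[near]; Z=X[near][:,2]
# project hole pixels onto the rim plane along the camera ray
c=eyes.get_calibration("wrist"); M=np.array(c["mount"]); C=p+R@M[:3,3]; V=X[near]-C; P=(C+V*((70-C[2])/V[:,2])[:,None])[:,:2]
sg=lambda q: 1/(1+np.exp(-q/0.7))
def cost(q):
    D=P-q[:2]; t=q[2]; x=D@[np.cos(t),np.sin(t)]; y=D@[-np.sin(t),np.cos(t)]; r=np.hypot(x,y)
    hole=np.maximum(sg(26-r),sg(7.5-abs(y))*sg(35.5-abs(x)))
    w=r<40
    return np.mean(np.where(w,(hole-(~L))**2,0))
best=min((minimize(cost,[438+a,-329+b,np.radians(t)],method="Nelder-Mead",options=dict(xatol=1e-3,fatol=1e-7)) for a in(-2,2) for b in(-2,2) for t in(-28,-20)),key=lambda r:r.fun)
print("pot",best.x[:2],np.degrees(best.x[2]),best.fun)
T=(X-p)@R
# held cap: wing top plane & disc in tool coords
m=(abs(T[...,0])<45)&(abs(T[...,1])<45)&(T[...,2]<10)&(T[...,2]>-75)
h,e=np.histogram(T[m][:,2],bins=np.arange(-75,10,3)); print(list(zip(e[:-1].tolist(),h.tolist())))
w=m&(abs(T[...,1])<10)&(T[...,2]<-56)&(T[...,2]>-64)&(T[...,0]>14)
if w.sum()>20: print("wing y",np.percentile(T[w][:,1],[2,98]),"x max",T[w][:,0].max(),"z",np.median(T[w][:,2]))
dk=m&(abs(T[...,2]+19)<3)
Dk=T[dk]; e=Dk[np.hypot(Dk[:,0],Dk[:,1])>31]
def circ(q): return 0
o=minimize(lambda q:np.mean(np.abs(np.array([np.percentile(Dk[:,1],99.5)-q[1]-34,-np.percentile(Dk[:,1],.5)+q[1]-34]))),[0,0]); print("disc n",len(Dk),"y",Dk[:,1].min(),Dk[:,1].max(),"x",Dk[:,0].max(),"z",np.median(Dk[:,2]))
E
python3 fit.py
```

```text
pot [ 437.22163085 -327.76365219] -19.889449038676304 0.0066719155983065315
[(-75, 288), (-72, 3010), (-69, 3551), (-66, 305), (-63, 349), (-60, 365), (-57, 314), (-54, 303), (-51, 297), (-48, 257), (-45, 246), (-42, 201), (-39, 124), (-36, 67), (-33, 47), (-30, 6470), (-27, 434), (-24, 28), (-21, 0), (-18, 0), (-15, 81), (-12, 37), (-9, 4), (-6, 0), (-3, 0), (0, 0), (3, 0), (6, 0)]
wing y [-5.80375503  7.27926945] x max 30.20460706343261 z -60.13067013045021Traceback (most recent call last):
  File "fit.py", line 26, in <module>
    o=minimize(lambda q:np.mean(np.abs(np.array([np.percentile(Dk[:,1],99.5)-q[1]-34,-np.percentile(Dk[:,1],.5)+q[1]-34]))),[0,0]); print("disc n",len(Dk),"y",Dk[:,1].min(),Dk[:,1].max(),"x",Dk[:,0].max(),"z",np.median(Dk[:,2]))
    res = _minimize_bfgs(fun, x0, args, jac, callback, **options)
    sf = _prepare_scalar_function(fun, x0, jac, args=args, epsilon=eps,
                                  finite_diff_rel_step=finite_diff_rel_step,
                                  workers=workers)
    sf = ScalarFunction(fun, x0, args, grad, hess,
                  
[... 473 characters left out ...]
k[:,2]))
                                                 ~~~~~~~~~~~~~^^^^^^^^^^^^^^
    return _quantile_unchecked(
        a, q, axis, out, overwrite_input, method, keepdims, weights)
    return _ureduce(a,
                    func=_quantile_ureduce_func,
    ...<5 lines>...
                    overwrite_input=overwrite_input,
                    method=method)
    r = func(a, **kwargs)
    result = _quantile(arr,
                       quantiles=q,
    ...<2 lines>...
                       out=out,
                       weights=wgt)
    slices_having_nans = np.isnan(arr[-1, ...])
                                  ~~~^^^^^^^^^
IndexError: index -1 is out of bounds for axis 0 with size 0
```

Run:
```python
from h import *
from scipy.optimize import least_squares
X=np.load("/tmp/pot.npz")["X"]; p,R=pose(); T=(X-p)@R
m=(abs(T[...,0])<45)&(abs(T[...,1])<45)
dk=m&(abs(T[...,2]+28.5)<2.5); D=T[dk]; print(len(D),np.median(D[:,2]))
h=cv2.convexHull(D[:,:2].astype(np.float32))[:,0]; h=h[h[:,0]>5]
f=least_squares(lambda q:np.hypot(h[:,0]-q[0],h[:,1]-q[1])-34,[0,0],loss="soft_l1"); print("disc c",f.x,np.abs(f.fun).max(),len(h))
w=m&(abs(T[...,2]+69.5)<2.5); W=T[w]
for a,b in((14,18),(18,22),(22,26),(26,30),(12,35)):
    k=W[(W[:,0]>a)&(W[:,0]<b)]; 
    if len(k)>5: print(a,len(k),np.percentile(k[:,1],[2,98]).round(1),k[:,0].max().round(1))
# tilt
A=np.c_[D[:,:2],np.ones(len(D))]; print("disc tilt",np.linalg.lstsq(A,D[:,2],rcond=None)[0])
```

```text
6813 -28.066354070635573
disc c [-0.42900014  0.95322195] 0.3136343839748008 30
14 433 [-5.3  7. ] 18.0
18 450 [-5.5  7.2] 22.0
22 463 [-5.5  7.1] 26.0
26 442 [-5.2  6.8] 29.9
12 2007 [-5.3  7.1] 30.2
disc tilt [ 3.07281883e-03  9.46022866e-04 -2.80989173e+01]
```

Emit:
apply_moves(rows=[[0.6,-16,0,0,0,0],[0.5,-16,10,0,0,0],[0.5,-16,20,0,0,0],[0.5,-16,20,0,0,0],[0.5,-14.1,20,0,0,-0.015]])

```text
time: 12.05
tool_pos: [435.1, -329.2, 132.6]
tcp_rot: [180.0, -0.1, 159.8]
ft_force: [-0.7, 0.1, -2.1]
finger_gap: 13.5
grip_force: 60.3
```

Emit:
apply_moves(rows=[[0,0,20,0,0,0],[0,0,20,0,0,0],[0,0,14,0,0,0],[0,0,4,0,0,0],[0,0,0,0,0,0]])

```text
time: 12.68
tool_pos: [436.7, -328.3, 77.4]
tcp_rot: [-180.0, 0.0, 159.9]
ft_force: [0.3, -1.2, -1.1]
finger_gap: 13.2
grip_force: 60.2
```

Run:
```python
from h import *
s=sense(); p,R=pose(); print(s["time"],p,s["tcp_rot"],s["ft_force"],s["wrist_torque"])
print("cap by wrist bias", p+R@[-.43,.95,-4.7], "target 437.22 -327.76")
im,X=cloud("wrist")
m=(abs(X[...,2]-70)<3)&(np.hypot(X[...,0]-438,X[...,1]+328)<50); P=X[m][:,:2]
r=np.hypot(P[:,0]-437.2,P[:,1]+327.8); a=np.degrees(np.arctan2(P[:,1]+327.8,P[:,0]-437.2))
for k in range(-180,180,30):
    s_=(a>=k)&(a<k+30)
    if s_.sum()>20: print(k,s_.sum(),np.percentile(r[s_],99))
```

```text
12.675 [ 436.74985693 -328.29292861   77.35212002] [-1.79994979e+02  1.29746196e-02  1.59869739e+02] [ 0.26245622 -1.17907444 -1.06127854] [-0.0278675  -0.02925852  0.04963941]
cap by wrist bias [ 437.47967966 -327.54819554   82.05213401] target 437.22 -327.76
-180 1068 43.805398389229495
-150 778 43.98317738479738
-120 301 44.20758886426058
60 355 42.95389539221427
90 746 43.002545369572104
120 1017 43.26980021518964
150 733 43.63537875755246
```

Emit:
apply_moves(rows=[[0,-0.5,4,0,0,0],[0,0,4,0,0,0],[0,0,4,0,0,0],[0,0,3,0,0,0],[0,0,0,0,0,0]])

```text
time: 13.35
tool_pos: [436.0, -328.7, 61.8]
tcp_rot: [180.0, -0.0, 159.8]
ft_force: [0.2, -0.2, -1.5]
finger_gap: 13.2
grip_force: 60.2
```

Cap underside is at about 66.5 mm, below the rim, with no contact force. I'll keep going down.

Emit:
apply_moves(rows=[[0,0,3,0,0,0],[0,0,3,0,0,0],[0,0,3,0,0,0],[0,0,3,0,0,0],[0,0,1,0,0,0]])

```text
time: 13.98
tool_pos: [436.1, -328.7, 48.8]
tcp_rot: [180.0, -0.0, 159.8]
ft_force: [0.8, 0.4, -1.3]
finger_gap: 13.3
grip_force: 60.2
```

Emit:
apply_moves(rows=[[0,0,1,0,0,0],[0,0,0.5,0,0,0],[0,0,0,0,0,0],[0,0,0,0,0,0],[0,0,0,0,0,0]])

```text
time: 14.6
tool_pos: [436.3, -328.9, 47.8]
tcp_rot: [-180.0, 0.0, 159.8]
ft_force: [0.0, 0.7, -2.2]
finger_gap: 13.3
grip_force: 60.2
```

Emit:
apply_moves(rows=[[0,0,0.7,0,0,0],[0,0,0.7,0,0,0],[0,0,0,0,0,0],[0,0,0,0,0,0],[0,0,0,0,0,0]])

```text
time: 15.22
tool_pos: [436.4, -329.0, 47.3]
tcp_rot: [-180.0, 0.0, 159.8]
ft_force: [-3.9, 3.0, 7.6]
finger_gap: 13.4
grip_force: 61.8
```

Run:
```python
from h import *
s=sense(); p,R=pose(); print(s["time"],p,s["tcp_rot"],s["ft_force"],s["wrist_torque"])
im,X=cloud("wrist"); T=(X-p)@R
m=(abs(T[...,0])<45)&(abs(T[...,1])<45)&(abs(T[...,2]+28)<4); D=X[m]; print("disc top z",np.median(D[:,2]),"T",np.median(T[m][:,2]))
k=(np.hypot(X[...,0]-437,X[...,1]+328)<43)&(np.hypot(X[...,0]-437,X[...,1]+328)>37)&(abs(X[...,2]-70)<6);print("rim z",np.median(X[k][:,2]),k.sum())
```

```text
15.225 [ 436.39629298 -329.02976826   47.34733805] [-1.79989113e+02  1.64294566e-02  1.59846481e+02] [-3.90753714  3.00021856  7.55328171] [ 0.55322611  0.54104017 -0.00273906]
disc top z 75.63355954265974 T -28.290187887856874
rim z 69.67731446187707 4764
```

The disc is on the rim (contact about 9 N, disc top 6 mm above the rim). I'll ease the side force and turn it clockwise.

Emit:
apply_moves(rows=[[0.4,0,-0.4,0,0,0],[0,0,0,0,0,0.06],[0,0,0,0,0,0.1],[0,0,0,0,0,0.1],[0,0,0,0,0,0.1]])

```text
time: 15.9
tool_pos: [436.1, -329.1, 47.4]
tcp_rot: [-180.0, 0.0, 139.0]
ft_force: [-2.0, 1.1, 4.8]
finger_gap: 13.6
grip_force: 61.2
```

Emit:
apply_moves(rows=[[0,0,0,0,0,0.1],[0,0,0,0,0,0.1],[0,0,0,0,0,0.1],[0,0,0,0,0,0.06],[0,0,0,0,0,0]])

```text
time: 16.52
tool_pos: [436.2, -329.1, 47.3]
tcp_rot: [180.0, 0.1, 118.6]
ft_force: [-1.5, 1.1, 6.5]
finger_gap: 13.2
grip_force: 61.3
```

```bash
cat > v.py <<'E'
from h import *
import sys
s=sense(); p,R=pose(); print(s["time"],p,s["tcp_rot"],s["ft_force"],s["wrist_torque"],s["finger_gap"],s["grip_force"])
im,X=cloud("wrist"); T=(X-p)@R
if len(sys.argv)>1: save(im,sys.argv[1])
m=(abs(T[...,0])<45)&(abs(T[...,1])<45)&(abs(T[...,2]+28)<3); D=T[m]; print("disc top z",np.median(X[m][:,2]))
w=(T[...,0]>13)&(T[...,0]<29)&(abs(T[...,1])<12)&(abs(T[...,2]+69.5)<3); W=T[w]
r,e=[],[]
xs=np.arange(14,29,3)
c=[np.mean(np.percentile(W[(W[:,0]>x)&(W[:,0]<x+3)][:,1],[3,97])) for x in xs]
a=np.degrees(np.arctan(np.polyfit(xs,c,1)[0])); print("wing angle in tool",a,"world",s["tcp_rot"][2]-a,c)
r=np.hypot(X[...,0]-437,X[...,1]+328.5); k=(r>36)&(r<44)&(X[...,2]>71.7)&(X[...,2]<74.5)
if k.sum(): P=X[k]; print("stud",k.sum(),np.median(P,0),np.degrees(np.arctan2(np.median(P[:,1])+328.5,np.median(P[:,0])-437)))
print([(r["xyz"],r["confidence"]) for r in models.place_of("vent_stud","wrist")[:2]])
E
python3 v.py w6
```

```text
16.525 [ 436.22820496 -329.08837447   47.3437919 ] [1.79984403e+02 5.50245188e-02 1.18613578e+02] [-1.50777152  1.08869536  6.47743268] [0.27724039 0.21861113 0.04087728] 13.158052426057278 61.28614068031311
disc top z 75.5979694117253
wing angle in tool -0.1630578125177783 world 118.77663576481991 [np.float64(1.2862619763796386), np.float64(1.2416141384986243), np.float64(1.2707158724505656), np.float64(1.243026682559199), np.float64(1.2428671536096685)]
stud 142 [ 420.40945142 -292.51083389   73.0111302 ] 114.749101585335
[]
```

View pics/w6.png

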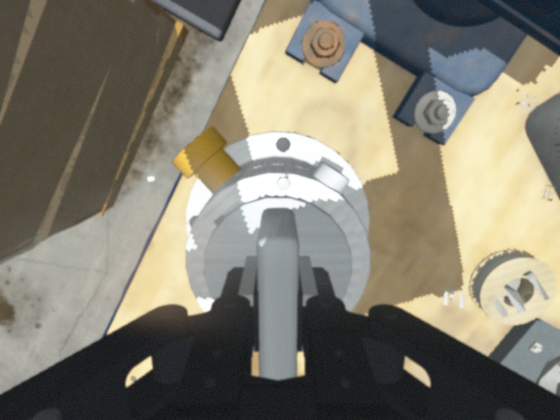

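The stud (283,182) is just right of the wing's line (278), so about 4° remain.

Emit:
apply_moves(rows=[[0,0,0,0,0,0.03],[0,0,0,0,0,0.03],[0,0,0,0,0,0],[0,0,0,0,0,0],[0,0,0,0,0,0]])

```text
time: 17.25
tool_pos: [436.2, -329.1, 47.3]
tcp_rot: [180.0, 0.1, 115.3]
ft_force: [-2.7, 0.7, 6.0]
finger_gap: 13.2
grip_force: 61.4
```

```bash
python3 v.py
```

```text
17.25 [ 436.22783011 -329.11078889   47.34543066] [1.79982420e+02 5.38495227e-02 1.15250211e+02] [-2.695665    0.66110445  6.03411306] [0.2352712  0.270813   0.02569171] 13.221209614733109 61.35298490524292
disc top z 75.6225679114956
wing angle in tool 0.2591213468616867 world 114.99108930023156 [np.float64(1.268012594746203), np.float64(1.0710717630824789), np.float64(1.243777539889582), np.float64(1.25635574250959), np.float64(1.243208877510456)]
stud 148 [ 420.33994965 -292.49048118   73.18704056] 114.82794388161112
[([430.5, -328.9, 54.3], 0.45)]
```

The wing (115.0°) points at the stud (114.8°), the cap is seated, held at 61 N and at rest.

```bash
python3 -c "
from bench import job; print(job.hand_in())"
```

```text
the job is handed in; nothing more can be done
None
```

The job is handed in with no verdict returned: the cap is seated in the pot, turned clockwise so its wing points at the vent stud (within about 0.2° by the wrist camera), and still gripped at about 61 N, at rest.

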